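# Back off the ratchet clamp, set the bottle in it and wind it up firm

### The job

The bottle clamp in the drawer was left wound in too far for the little amber bottle: squeeze the red trigger to free the pawl and turn the knob back until the bottle fits easily, then stand the bottle upright on the clamp's wooden bed between the jaws and let go of it. Wind the knob clockwise click by click until the bottle is held firmly in the V but not so hard as to crack it (about two clicks after the pad starts to press), and leave it held by the pawl. Never force the knob back against the pawl, and leave the other things alone.

Things in the scene. Friction and masses are not known exactly. Their poses are not given: they have to be found in the camera images.
- clamp: Bottle clamp, fixed on the sage drawer bottom: beech bed 226 x 96 x 14 mm (from x = -127 to +99), origin on its underside, z up. Its x axis is the closing direction: knob at x = -85 mm, then the moving jaw on two rods, then the dark V-shaped back jaw (120 degrees, open towards the knob). Nothing beside the bottle rises more than 44 mm above the origin.
- seat (a point): On top of the bed on the clamp's middle line, 35 mm along its x from its origin and 14 mm up, axes as the clamp's: about where the middle of the bottle's foot ends when seated in the V. The true seat is up to 8 mm nearer or farther along x, for the back jaw is set anywhere in a slot; it can be seen, but is not measured. The rods leave 36 mm free either side of y = 0.
- knob_grip (a point): Grip centre of the square boxwood knob (40 x 40 mm, 34 mm high), on its axis, 12 mm below its top and 22 mm above its lower edge; the pawl lies below that edge. Turns with the knob: z up; x and +y point out of plain sides, -y out of the side with the red trigger. Wind it gripped across x (plain sides); squeeze the trigger by gripping across y.
- pawl: Steel pawl with its red trigger, a bell crank on the knob's carrier; origin on its pivot. The trigger plate (20 mm long, 26 mm high, level with the knob) has its outer face 9 mm off the knob's -y side. Squeezed in 3 to 5 mm with 2 to 4 N it lifts the pawl clear of the wheel, for as long as it is squeezed.
- ratchet: Fixed brass ratchet wheel under the knob, 51 mm across, 24 teeth; origin on its axis at its underside. The pawl clicks in at each multiple of 0.2618 rad of the knob; from there the knob cannot turn back unless the trigger is squeezed. Let go between clicks, a loaded knob falls back to the last click.
- knob (a joint): Turn of the knob in rad, growing clockwise seen from above, 0 (wide open) to 3.5. It moves the jaw in by 18 mm per rad. The pad meets the seated bottle somewhere between 1.5 and 2.4 rad, as the back jaw is set: this must be felt at the knob. Its own friction is about 0.03 N m.
- jaw: Moving jaw: cross bar 96 mm wide, 14 to 40 mm above the bed's underside; origin at the middle of its back face, level with the underside; x as the clamp's. Its sprung cork pad has its face 30 mm ahead of the origin when free. Once it presses, each click adds about 8 N and the knob takes 0.018 N m per N at the pad (plus friction). A firm hold is 7 to 19 N at the pad; 26 N cracks the bottle.
- bottle_mid (a point): Middle of the loose upright amber bottle, half-way up (57.5 mm above its foot), about 160 g. Body 50 mm in diameter and 58 mm high, shoulder to 70 mm, neck 25 mm in diameter from 70 to 99 mm, lip 28 mm to 104 mm, cork 20 mm to 115 mm above the foot. The neck can be gripped from above.
- bottle: The same bottle; origin at the centre of its foot, z up along its axis.
- corkpuller: Bystander: two-prong cork puller, boxwood handle 92 x 22 mm with two steel prongs 90 mm long; origin under the handle's middle.
- stopper: Bystander: silver-plated bottle stopper with a ball finial 26 mm in diameter, 63 mm long, lying; origin under the ball.
- sardinekey: Bystander: rusty iron sardine-tin key, 90 mm long, 5 mm thick, lying; origin under its middle.
- champagnekey: Bystander: brass champagne key, 108 mm long, 7 mm thick, lying; origin under its middle.
Things that resemble listed ones, but are neither listed nor needed, are in the scene too. Of the things like the bottle, leave any that is black or green; of the rest the smaller one is meant.

How it is judged:
By the outcome, as a careful person would: the job done as asked, in the order asked, and still so for the second after the job is handed in, with the robot touching nothing.
It also fails if it takes over 64 s, if anything falls off the work surface, if the arm or the gripper's body presses on something with over 40 N, if the wrist force passes 120 N, or if a joint passes its speed limit or range.

### The arm

A 6-joint arm with a two-finger parallel gripper is mounted at the origin on the work surface. World frame = base frame: x ahead of the robot, y to its left, z up, the work surface at z = 0. Lengths are in mm, angles in rad, forces in N, time in s.
With the tool pointing down it reaches from about 350 to 925 mm from the base axis. Payload 6.4 kg.
Tool frame: the origin (TCP) lies midway between the tips of the shut fingers; the grasp point (between the pads) lies 19 mm behind it (bot.grip_point_offset is the distance from the TCP to the grasp point, in mm); z points along the fingers, y is the line along which they close (so a half turn about z gives the same grasp; the last joint's range is limited). The gripper opens to 85 mm and grips with 20 to 120 N. Pads are 22 mm wide; open, the fingers measure 114 mm over their backs; the gripper's body (76 mm by 85 mm) begins 54 mm behind the grasp point. The pads swing forward as they close: fully open they stand 13 mm farther back than shut.
Start: joints at [-1.31, 0.245, 1.558, -0, 1.339, -0.174], TCP at [273.805, -589.529, 231.29] pointing down, gripper open.
Joint ranges: [-3.13, 3.13], [-1.02, 2.26], [0.13, 2.54], [-0.95, 4.09], [0.21, 2.88], [-2.74, 2.74]. Speed limits (rad/s): [2.57, 2.57, 3.14, 3.14, 3.14, 3.14].

### API

Orientations are given as a 3x3 rotation matrix whose columns are the frame's x, y, z axes.
In Python, from bench import bot gives the robot as it stands.
- The arm moves only by the shell command python3 -m pendant 'ROWS' [FORCE]. ROWS is JSON, a list of rows, each an object with "translation": the shift along the tool's x, y, z in cm, a list of three; "spin": the turn about the tool's z in rad; "gripper": the finger opening in cm, from 0 to 8.54. In form: [{"translation": [x, y, z], "spin": spin, "gripper": gripper}, ...]. A call has 1 to 8 rows; each row shifts and turns the commanded pose from where the row before left it, along the tool's axes as they then stand; what a row does not reach is not made up. A row lasts 1/10 s, in which the tool goes at most 50 mm and 8.59 degrees, less where a joint would pass 70% of its speed; a pose out of reach is approached as far as the arm can. A call with a gripper value outside its range is refused whole. The fingers move at their own pace and stop on an object; FORCE is the grip in N (left out, the last holds). Time passes only in rows, so rows that do not move let the fingers close. It gives the time, the measured TCP pose, the force, the opening and the grip force at its end, in the units of the state.
- bot.get_obs(): the state, without advancing time (a new reading comes with each control period).
- bot.get_image(name): name is "side" or "top" or "wrist"; returns the picture (384x512x3 uint8, red, green, blue); there is no depth.
- bot.camera_info(name): a dict with "K" (3x3 intrinsics, pixels), "cam_to_world" (4x4, takes a point from camera to world coordinates); the wrist camera has in their place "T_tool_cam" (4x4, takes a point from camera to tool coordinates, whose origin is the TCP and whose axes are the flange's). Camera axes: x right, y down, z forward; pixel columns grow to the right and rows downward; lengths in mm; the calibration is good to about 2 mm. A picture is of the moment at which its call begins: read the wrist's pose just before it. camera_info takes no time and is no camera call.
- bot.finish_job(): hands the job in; it is judged then, once.
The state is a dict: "clock": time; "joint_positions": joint angles; "joint_velocities": joint speeds; "effort": joint torques, N m; "position": TCP position; "orientation": TCP orientation; "contact_force": force on the tool from outside, world axes, zero at the start; "torque": the same for the moment, N m; "gripper_width": finger opening in mm; "grip_force": force on a finger pad.
Only numpy, scipy, OpenCV 4.12 (cv2) and the standard library are available. Lean on these libraries where they do the work, as an engineer would, in place of code of your own. Each camera call takes 0.05 s, during which the arm holds its last target. There are 200 camera calls.

## Working session

There is one attempt and no reset: what is moved stays moved. The work goes in short steps, Python scripts to look and compute and a shell command to move; the robot and the scene stay as the last step left them, time stands still between calls to the robot, and variables do not carry over. Pictures are saved under pics/ and viewed, at most 10 in all, crops included, and the job is handed in when it is done.

```bash
mkdir -p pics; ls; cat > h.py <<'E'
import numpy as np, cv2
from bench import bot
def ray(name,u,v,info=None,T=None):
    i=info or bot.camera_info(name); K=np.array(i["K"]); M=np.array(i["cam_to_world"]) if T is None else T
    d=M[:3,:3]@np.linalg.solve(K,[u,v,1.]); return M[:3,3],d
def plane(name,u,v,z,T=None):
    o,d=ray(name,u,v,T=T); return o+d*(z-o[2])/d[2]
def wristT():
    s=bot.get_obs(); T=np.eye(4); T[:3,:3]=s["orientation"]; T[:3,3]=s["position"]
    return T@np.array(bot.camera_info("wrist")["T_tool_cam"])
def proj(name,p,T=None):
    i=bot.camera_info(name); M=np.array(i["cam_to_world"]) if T is None else T
    c=np.linalg.inv(M)@np.append(p,1); q=np.array(i["K"])@c[:3]; return q[:2]/q[2]
def tri(o1,d1,o2,d2):
    A=np.stack([d1,-d2],1); s=np.linalg.lstsq(A,o2-o1,rcond=None)[0]
    a=o1+s[0]*d1;b=o2+s[1]*d2; return (a+b)/2,np.linalg.norm(a-b)
E
python3 - <<'E'
from h import *
np.set_printoptions(precision=3,suppress=True)
for n in("top","side"):
    im=bot.get_image(n); cv2.imwrite(f"pics/{n}0.png",cv2.resize(im[:,:,::-1],(800,600),interpolation=cv2.INTER_CUBIC))
    cv2.imwrite(f"pics/{n}0raw.png",im[:,:,::-1])
    i=bot.camera_info(n);print(n,i["K"],i["cam_to_world"])
print(bot.camera_info("wrist"))
print(bot.get_obs())
E
```

```text
pics
top [[469.883   0.    244.311]
 [  0.    469.883 183.794]
 [  0.      0.      1.   ]] [[   0.011   -0.991    0.13   257.234]
 [  -1.      -0.011    0.005  111.838]
 [  -0.004   -0.13    -0.991 1488.234]
 [   0.       0.       0.       1.   ]]
side [[393.008   0.    259.595]
 [  0.    393.008 185.242]
 [  0.      0.      1.   ]] [[  -0.903   -0.279    0.326   35.135]
 [  -0.429    0.577   -0.695 1003.127]
 [   0.006   -0.768   -0.641  909.373]
 [   0.       0.       0.       1.   ]]
{'K': array([[270.101,   0.   , 254.079],
       [  0.   , 270.101, 190.848],
       [  0.   ,   0.   ,   1.   ]]), 'T_tool_cam': array([[  -0.001,   -0.963,   -0.269,   67.768],
       [   1.   ,   -0.001,    0.   ,    0.127],
       [  -0.001,   -0.269,    0.963, -143.053],
       [   0.   ,    0.   ,    0.   ,    1.   ]])}
{'clock': 0.1, 'joint_positions': array([-1.31 ,  0.246,  1.559,  0.   ,  1.339, -0.174]), 'joint_velocities': array([ 0.   , -0.003, -0.002, -0.   ,  0.   ,  0.001]), 'effort': array([ -0.   , -43.067, -32.713,  -0.   ,   0.003,  -0.   ]), 'position': array([ 273.658, -589.015,  230.267]), 'orientation': array([[ 0.907,  0.421, -0.   ],
       [ 0.421, -0.907,  0.002],
       [ 0.   , -0.002, -1.   ]]), 'contact_force': array([ 0.392, -0.33 , -0.858]), 'torque': array([ 0.031, -0.019, -0.066]), 'grip_force': 0.0, 'gripper_width': 85.70470202815098}
```

View pics/top0.png

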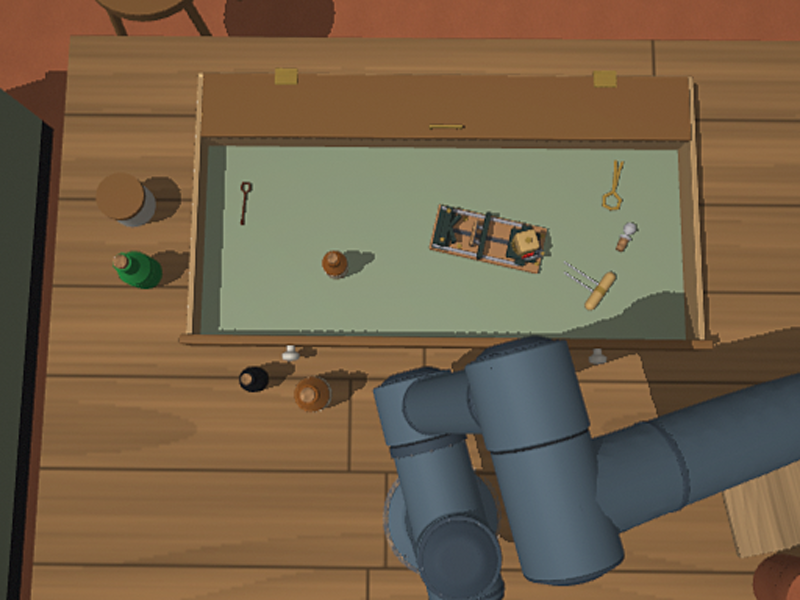

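View pics/side0.png

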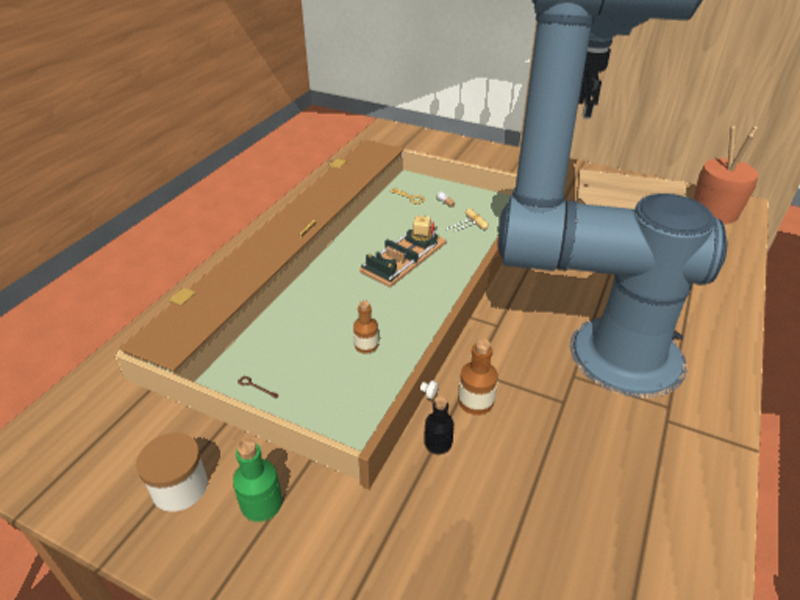

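Top view: small amber bottle at (334,260), clamp from (430,250) to (550,230) with knob at (526,240) and the V jaw on the left. Side view: bottle at (366,330), knob at (424,226). The larger amber one stands outside the drawer.

```bash
python3 - <<'E'
from h import *
np.set_printoptions(precision=1,suppress=True)
P={"cork":((334,256),(365,304)),"knobtop":((526,239),(423,219)),"bedTL/back":((439,205),(361,266)),"bedBL":((430,250),(390,284)),"bedBR":((542,272),(447,241))}
for k,(a,b) in P.items():
    p,e=tri(*ray("top",*(np.array(a)*.64)),*ray("side",*(np.array(b)*.64))); print(k,p,"gap %.1f"%e)
for n in("top","side"):
    im=cv2.imread(f"pics/{n}0raw.png"); c=(slice(120,185),slice(265,365)) if n=="top" else (slice(130,190),slice(220,300))
    cv2.imwrite(f"pics/{n}c.png",im[c])
a=cv2.imread("pics/topc.png");b=cv2.imread("pics/sidec.png")
a=cv2.resize(a,(400,300));a=cv2.resize(cv2.imread("pics/topc.png"),None,fx=4.5,fy=4.5,interpolation=cv2.INTER_CUBIC);b=cv2.resize(b,None,fx=4.3,fy=4.3,interpolation=cv2.INTER_CUBIC)
o=np.zeros((600,800,3),np.uint8);o[:a.shape[0],:a.shape[1]]=a;o[300:300+b.shape[0],:b.shape[1]]=b;cv2.imwrite("pics/crop0.png",o)
E
```

```text
cork [496.2 209.9 108.9] gap 2.6
knobtop [ 538.2 -162.7   76.9] gap 5.4
bedTL/back [620.9   3.6  18.4] gap 1.2
bedBL [531.8  22.1   7.9] gap 4.6
bedBR [ 487.6 -209.7   -3.8] gap 1.6
```

View pics/crop0.png

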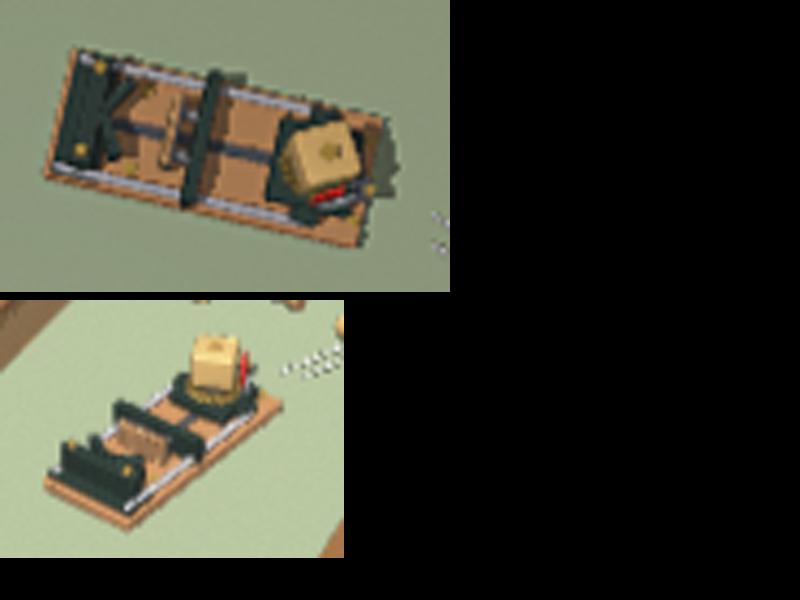

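Crop: bed corners at crop px TL(74,47), TR(390,118), BR(362,247), BL(45,180). The knob centre is at (322,155), with the red trigger at its lower side (330,197).

```bash
python3 - <<'E'
from h import *
np.set_printoptions(precision=1,suppress=True)
f=lambda c,z: plane("top",265+c[0]/4.5,120+c[1]/4.5,z)
for z in (0,14):
    TL,TR,BR,BL=[f(c,z) for c in((74,47),(390,118),(362,247),(45,180))]
    print(z,"len",np.linalg.norm(TL-TR),np.linalg.norm(BL-BR),"wid",np.linalg.norm(TL-BL),np.linalg.norm(TR-BR))
    d=(TL+BL-TR-BR);d/=np.linalg.norm(d);c=(TL+BL+TR+BR)/4;o=c+d*14
    print("c",c,"x",d,"ang",np.degrees(np.arctan2(d[1],d[0])),"knob",o-85*d,"seat",o+35*d)
    g=[f(p,75) for p in((322,155),)];print("knob top",g)
s=bot.get_obs();R=s["orientation"];t=f((322,155),75);t[2]=250
d=t-s["position"];print("move tool cm",R.T@d/10)
E
```

```text
0 len 231.9005333937784 230.13550744984505 wid 99.67245136420051 96.20134541005424
c [ 555.9 -101.8    0. ] x [0.2 1.  0. ] ang 78.04023864993252 knob [ 541.2 -171.3    0. ] seat [566.1 -53.9   0. ]
knob top [array([ 536.5, -162. ,   75. ])]
14 len 229.71901681751075 227.97059468771226 wid 98.734820468462 95.29636763100396
c [553.1 -99.8  14. ] x [0.2 1.  0. ] ang 78.04023864993252 knob [ 538.4 -169.2   14. ] seat [563.2 -51.9  14. ]
knob top [array([ 536.5, -162. ,   75. ])]
move tool cm [ 41.8 -27.7  -1.9]
```

```bash
python3 -m pendant '[{"translation":[4.1,-2.7,0],"spin":0,"gripper":8.5},{"translation":[4.1,-2.7,0],"spin":0,"gripper":8.5},{"translation":[4.1,-2.7,0],"spin":0,"gripper":8.5},{"translation":[4.1,-2.7,0],"spin":0,"gripper":8.5},{"translation":[4.1,-2.7,0],"spin":0,"gripper":8.5},{"translation":[4.1,-2.7,0],"spin":0,"gripper":8.5},{"translation":[4.1,-2.7,0],"spin":0,"gripper":8.5},{"translation":[4.1,-2.7,0],"spin":0,"gripper":8.5}]'
python3 -m pendant '[{"translation":[4.1,-2.7,0],"spin":0,"gripper":8.5},{"translation":[4.1,-2.7,0],"spin":0,"gripper":8.5},{"translation":[0.8,-0.7,0],"spin":0,"gripper":8.5},{"translation":[0,0,0],"spin":0,"gripper":8.5},{"translation":[0,0,0],"spin":0,"gripper":8.5}]'
python3 - <<'E'
from h import *
np.set_printoptions(precision=3,suppress=True)
T=wristT();np.save("T1.npy",T);im=bot.get_image("wrist");cv2.imwrite("pics/w1raw.png",im[:,:,::-1]);cv2.imwrite("pics/w1.png",cv2.resize(im[:,:,::-1],(800,600),interpolation=cv2.INTER_CUBIC))
s=bot.get_obs();print(s["joint_positions"],s["position"],s["orientation"])
E
```

```text
clock: 0.9
position: [480.8, -253.4, 231.0]
orientation: [[0.907, 0.421, -0.0], [0.421, -0.907, 0.0], [-0.0, -0.0, -1.0]]
contact_force: [0.1, -0.3, 0.4]
gripper_width: 85.0
grip_force: 0.0
clock: 1.4
position: [535.8, -162.8, 231.0]
orientation: [[0.907, 0.421, -0.001], [0.421, -0.907, -0.0], [-0.001, -0.0, -1.0]]
contact_force: [0.0, 0.4, -0.3]
gripper_width: 84.9
grip_force: 0.0
[-0.498  0.036  1.79  -0.     1.316  0.639] [ 535.636 -163.324  231.037] [[ 0.908  0.42  -0.001]
 [ 0.42  -0.908 -0.   ]
 [-0.001 -0.    -1.   ]]
```

View pics/w1.png

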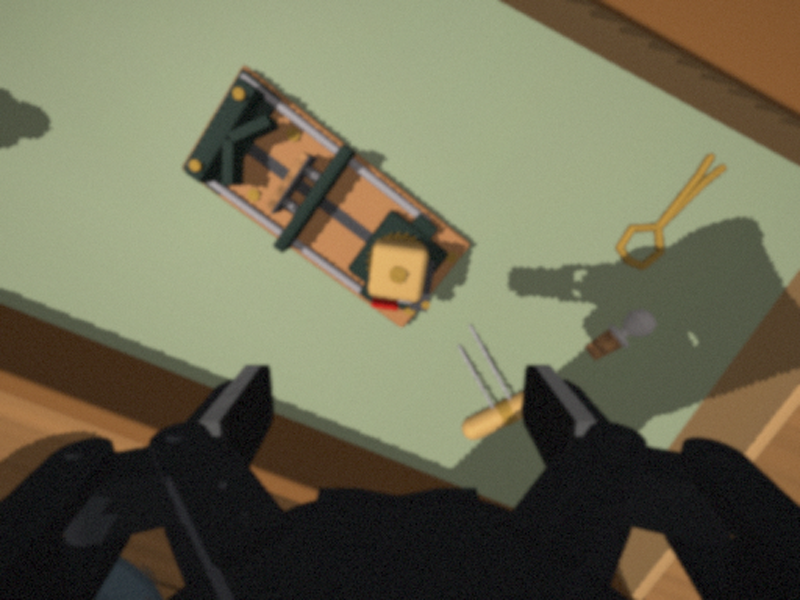

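Wrist view: the clamp is seen from above. The knob top is centred at about (399,268), with the trigger below it at (385,305), towards tool −x. The V apex is near (230,140). I'll enlarge this to measure it.

```bash
python3 - <<'E'
import cv2
im=cv2.imread("pics/w1raw.png")[38:218,110:310]
cv2.imwrite("pics/w1c.png",cv2.resize(im,(660,594),interpolation=cv2.INTER_CUBIC)) # 3.3x
E
```

```text
(no output)
```

View pics/w1c.png

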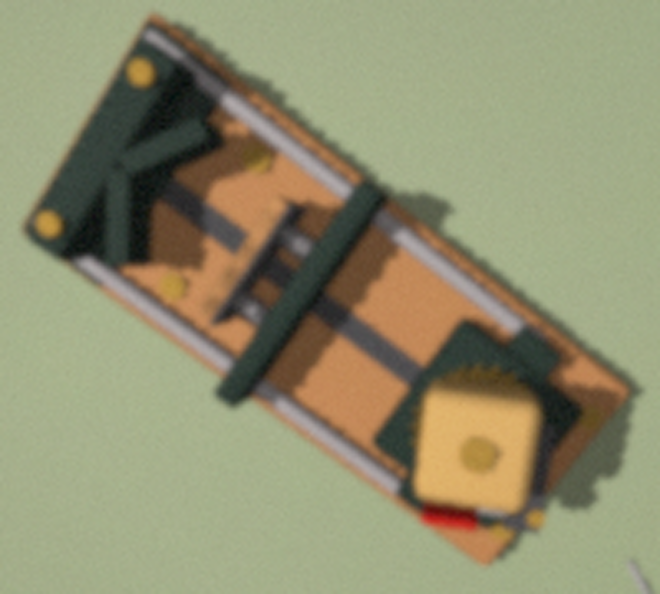

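```bash
python3 - <<'E'
from h import *
np.set_printoptions(precision=2,suppress=True)
T=np.load("T1.npy")
W=lambda c:(110+c[0]/3.3,38+c[1]/3.3)
f=lambda c,z: plane("wrist",*W(c),z,T=T)
tp=lambda c:(265+c[0]/4.5,120+c[1]/4.5)
for n,a,b in (("TL",(152,12),(74,47)),("TR",(636,388),(390,118)),("BR",(487,565),(362,247)),("BL",(25,228),(45,180)),("knob",(480,454),(329,151)),("rightpin",(140,72),(100,67)),("pin2",(50,224),(82,149))):
    p,e=tri(*ray("wrist",*W(a),T=T),*ray("top",*tp(b)));print(n,p,"gap %.1f"%e)
for z in (8,14,20):
    TL,TR,BR,BL=[f(c,z) for c in((152,12),(636,388),(487,565),(25,228))]
    print(z,"len",np.linalg.norm(TL-TR),np.linalg.norm(BL-BR),"wid",np.linalg.norm(TL-BL),np.linalg.norm(TR-BR))
    d=(TL+BL-TR-BR);d/=np.linalg.norm(d);o=(TL+BL+TR+BR)/4+d*14
    print("x",np.degrees(np.arctan2(d[1],d[0])),"org",o,"knob",o-85*d)
    n=np.array([-d[1],d[0],0])
    for nm,c,zz in(("apex",(130,172),40),("wingU",(213,140),40),("wingL",(126,262),40),("barfront",(300,285),40),("padface",(242,250),36)):
        q=f(c,z-14+zz)-o;print("  ",nm,q@d,q@n)
for z in(70,77,84):
    q=[f(c,z) for c in((430,385),(540,402),(522,517),(415,500))];print(z,[np.linalg.norm(q[i]-q[i-1]) for i in range(4)],"c",sum(q)/4,"dowel",f((480,454),z),"yaw y",[np.degrees(np.arctan2(*(q[a]-q[b])[[1,0]])) for a,b in((0,3),(1,2))],[np.degrees(np.arctan2(*(q[a]-q[b])[[1,0]])) for a,b in((1,0),(2,3))])
# bottle via top/side colour centroid heights
E
```

```text
TL [623.42   3.07  24.74] gap 2.1
TR [ 577.2  -220.45    6.9 ] gap 7.0
BR [ 483.17 -196.68   14.61] gap 8.3
BL [531.09  24.44  15.69] gap 7.0
knob [ 538.84 -164.54   79.02] gap 2.9
rightpin [602.08 -12.2   56.65] gap 3.5
pin2 [544.33   0.42  55.22] gap 3.5
8 len 231.81843881168155 229.34792129816796 wid 95.3157422280799 98.30059858028919
x 77.59312882470225 org [557.33 -78.82   8.  ] knob [ 539.06 -161.84    8.  ]
   apex 70.16635207856403 1.0072470397986457
   wingU 52.268106199562304 -26.02596623898545
   wingL 55.08548020471523 28.660223408417625
   barfront -0.5180814700576915 -3.268967222053395
   padface 24.246559197026958 -0.13588603499109436
14 len 228.01768107570575 225.58766870319602 wid 93.7530018072114 96.68892022363963
x 77.59312882470222 org [558.03 -79.51  14.  ] knob [ 539.77 -162.52   14.  ]
   apex 68.64116571317624 0.9254108716520181
   wingU 51.05881198145712 -25.630684154968435
   wingL 53.826461207422 28.090330581373212
   barfront -0.795734549553739 -3.275331049806994
   padface 23.54617617036352 -0.1870889790649581
20 len 224.21692333972993 221.82741610822399 
[... 630 characters left out ...]
-73.98743853003575), np.float64(-74.56250349122743)]
77 [np.float64(40.17696573489715), np.float64(37.23236889194334), np.float64(40.55860992492588), np.float64(37.556793144493135)] c [ 538.98 -162.04   77.  ] dowel [ 538.83 -163.33   77.  ] yaw y [np.float64(16.629526215089523), np.float64(17.079401505103124)] [np.float64(-73.98743853003582), np.float64(-74.5625034912274)]
84 [np.float64(39.229894024367056), np.float64(36.35470870410706), np.float64(39.6025419049619), np.float64(36.67148546446382)] c [ 540.36 -161.38   84.  ] dowel [ 540.21 -162.65   84.  ] yaw y [np.float64(16.629526215089502), np.float64(17.079401505103192)] [np.float64(-73.98743853003585), np.float64(-74.56250349122737)]
```

Everything agrees: bed top z≈16, knob top z≈78 and knob axis ≈(539.5,−163). The knob yaw gives q≈2.62, and the apex gives a seat at ≈39 mm along x. Next I spin to grip across the trigger and descend.

```bash
python3 -m pendant '[{"translation":[0.37,0.14,0],"spin":0.141,"gripper":8.5},{"translation":[0,0,1],"spin":0.141,"gripper":8.5},{"translation":[0,0,1],"spin":0.141,"gripper":8.5},{"translation":[0,0,1],"spin":0.141,"gripper":8.5},{"translation":[0,0,1],"spin":0.141,"gripper":8.5},{"translation":[0,0,1],"spin":0.141,"gripper":8.5},{"translation":[0,0,1],"spin":0.141,"gripper":8.5},{"translation":[0,0,1],"spin":0.141,"gripper":8.5}]' 20
python3 -m pendant '[{"translation":[0,0,1],"spin":0.141,"gripper":8.5},{"translation":[0,0,1],"spin":0.141,"gripper":8.5},{"translation":[0,0,1],"spin":0.141,"gripper":8.5},{"translation":[0,0,1],"spin":0.141,"gripper":8.5},{"translation":[0,0.25,0],"spin":0.004,"gripper":8.5},{"translation":[0,0,0],"spin":0,"gripper":8.5}]'
python3 - <<'E'
from h import *
np.set_printoptions(precision=3,suppress=True)
T=wristT();np.save("T2.npy",T);im=bot.get_image("wrist");cv2.imwrite("pics/w2raw.png",im[:,:,::-1]);cv2.imwrite("pics/w2.png",cv2.resize(im[:,:,::-1],(800,600),interpolation=cv2.INTER_CUBIC))
s=bot.get_obs();y=s["orientation"][:,1];print(s["joint_positions"],s["position"],"yaw y",np.degrees(np.arctan2(y[1],y[0])))
E
```

```text
clock: 2.25
position: [539.4, -163.8, 160.9]
orientation: [[0.764, -0.646, -0.0], [-0.646, -0.764, -0.0], [-0.0, 0.0, -1.0]]
contact_force: [-0.4, 0.7, -0.4]
gripper_width: 84.6
grip_force: 0.0
clock: 2.85
position: [537.1, -163.9, 121.3]
orientation: [[0.305, -0.952, -0.0], [-0.952, -0.305, 0.0], [-0.0, 0.0, -1.0]]
contact_force: [0.0, 0.4, 0.2]
gripper_width: 85.2
grip_force: 0.0
[-0.497  0.167  1.863 -0.     1.111  2.334] [ 537.61  -163.817  121.809] yaw y -162.21735036057325
```

View pics/w2.png

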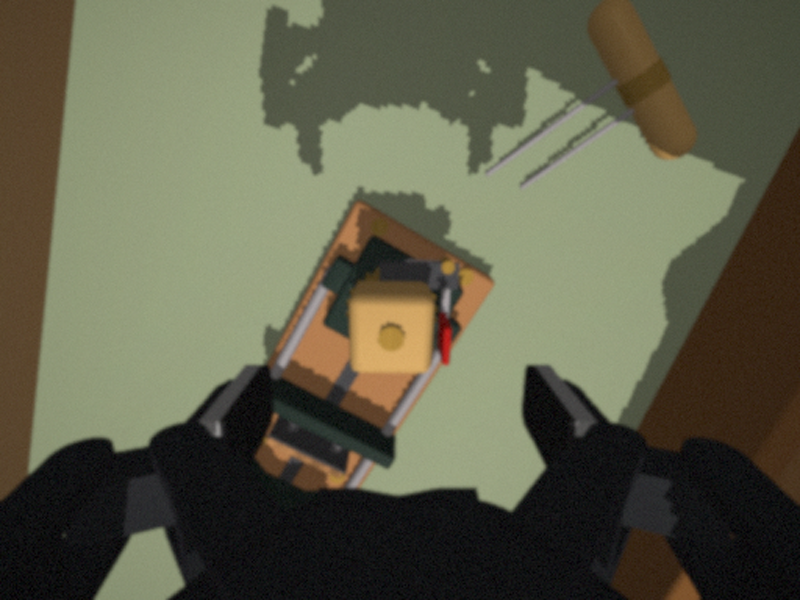

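The knob top spans columns 350–433 and is centred near (391,335). The trigger is at column ~447 on the right, and the fingers straddle both.

```bash
python3 - <<'E'
from h import *
np.set_printoptions(precision=1,suppress=True)
T=np.load("T2.npy");s=bot.get_obs();R=s["orientation"]
for c in((391,338),(350,345),(433,345),(451,340)):
    p=plane("wrist",c[0]*.64,c[1]*.64,78,T=T);print(p,"in tool",R.T@(p-s["position"]))
E
```

```text
[ 538.6 -160.1   78. ] in tool [-3.2 -2.1 43.8]
[ 556.  -150.9   78. ] in tool [ -6.7 -21.5  43.8]
[ 518.6 -162.8   78. ] in tool [-6.8 17.8 43.8]
[ 511.4 -167.8   78. ] in tool [-4.3 26.2 43.8]
```

```bash
python3 -m pendant '[{"translation":[-0.15,0,1.9],"spin":0,"gripper":7.5},{"translation":[0,0,1.9],"spin":0,"gripper":7},{"translation":[0,0,1.9],"spin":0,"gripper":6.5},{"translation":[0,0,1.9],"spin":0,"gripper":6},{"translation":[0,0,0],"spin":0,"gripper":5.4},{"translation":[0,0,0],"spin":0,"gripper":5.2},{"translation":[0,0,0],"spin":0,"gripper":5.2}]' 20
python3 -m pendant '[{"translation":[0,0,0],"spin":0,"gripper":4.9},{"translation":[0,0,0],"spin":0,"gripper":4.9},{"translation":[0,0,0],"spin":0,"gripper":4.9}]'
python3 -m pendant '[{"translation":[0,0,0],"spin":0,"gripper":4.6},{"translation":[0,0,0],"spin":0,"gripper":4.6},{"translation":[0,0,0],"spin":0,"gripper":4.6}]'
```

```text
clock: 3.6
position: [537.7, -161.7, 46.4]
orientation: [[0.305, -0.952, 0.001], [-0.952, -0.305, -0.001], [0.001, -0.0, -1.0]]
contact_force: [-1.5, 0.4, -1.2]
gripper_width: 51.7
grip_force: 0.8
clock: 3.9
position: [537.8, -161.7, 46.1]
orientation: [[0.305, -0.952, 0.001], [-0.952, -0.305, -0.001], [0.001, -0.001, -1.0]]
contact_force: [-1.7, -1.4, 0.9]
gripper_width: 49.1
grip_force: 1.0
clock: 4.2
position: [537.4, -161.5, 45.4]
orientation: [[0.305, -0.952, 0.0], [-0.952, -0.305, -0.0], [0.0, -0.0, -1.0]]
contact_force: [-3.6, -1.3, 1.9]
gripper_width: 45.9
grip_force: 1.3
```

```bash
python3 -m pendant '[{"translation":[0,0.05,0],"spin":0,"gripper":4.5},{"translation":[0,0,0],"spin":0,"gripper":4.5},{"translation":[0,0,0],"spin":0,"gripper":4.5}]'
python3 -m pendant '[{"translation":[0,0.03,0],"spin":0,"gripper":4.4},{"translation":[0,0,0],"spin":0,"gripper":4.4},{"translation":[0,0,0],"spin":0,"gripper":4.4}]'
```

```text
clock: 4.5
position: [537.1, -161.5, 45.4]
orientation: [[0.305, -0.952, 0.001], [-0.952, -0.305, -0.0], [0.0, -0.001, -1.0]]
contact_force: [-1.2, -2.2, 1.4]
gripper_width: 45.1
grip_force: 1.9
clock: 4.8
position: [537.4, -161.5, 45.6]
orientation: [[0.305, -0.953, 0.002], [-0.953, -0.305, -0.0], [0.001, -0.002, -1.0]]
contact_force: [3.8, 0.9, 0.9]
gripper_width: 44.1
grip_force: 5.5
```

```bash
python3 -m pendant '[{"translation":[0.02,0,0],"spin":-0.07,"gripper":4.4},{"translation":[0.02,0,0],"spin":-0.07,"gripper":4.4},{"translation":[0,0,0],"spin":0,"gripper":4.4}]'
python3 -c "
from h import *
np.set_printoptions(precision=3,suppress=True)
s=bot.get_obs();print(s['torque'],s['contact_force'],s['grip_force'],s['gripper_width'])"
```

```text
clock: 5.1
position: [537.4, -161.6, 45.5]
orientation: [[0.434, -0.901, 0.002], [-0.901, -0.434, 0.0], [0.0, -0.002, -1.0]]
contact_force: [4.7, 1.4, 0.9]
gripper_width: 44.1
grip_force: 5.7
[ 0.284 -0.698  0.092] [4.688 1.445 0.898] 5.741627756506205 44.062974546205126
```

```bash
python3 -m pendant '[{"translation":[0.03,0,0],"spin":-0.1,"gripper":4.4},{"translation":[0.03,0,0],"spin":-0.1,"gripper":4.4},{"translation":[0.03,0,0],"spin":-0.1,"gripper":4.4},{"translation":[0.03,0,0],"spin":-0.1,"gripper":4.4}]'
python3 -c "
from h import *
np.set_printoptions(precision=3,suppress=True)
s=bot.get_obs();print(s['torque'],s['contact_force'],s['grip_force'],s['gripper_width'])
T=wristT();np.save('T3.npy',T);im=bot.get_image('wrist');cv2.imwrite('pics/w3.png',cv2.resize(im[:,:,::-1],(800,600)))"
```

```text
clock: 5.5
position: [537.8, -162.4, 45.5]
orientation: [[0.752, -0.659, 0.001], [-0.659, -0.752, 0.001], [0.0, -0.001, -1.0]]
contact_force: [4.2, 2.8, 2.1]
gripper_width: 43.8
grip_force: 5.1
[ 0.393 -0.478 -0.025] [4.212 2.849 2.086] 5.085236616432667 43.78859997596313
```

View pics/w3.png

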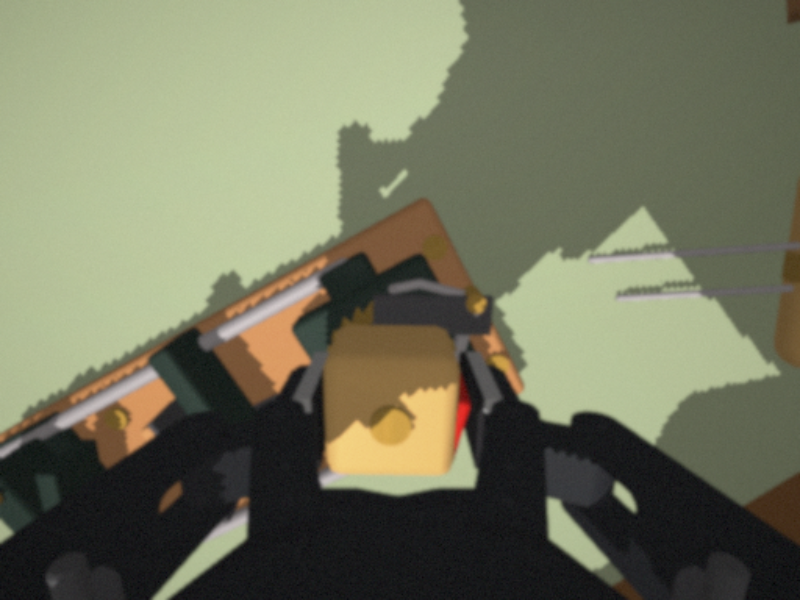

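The knob has turned with the gripper and the jaw is moving back freely. I'll continue.

```bash
python3 -m pendant '[{"translation":[0.03,0,0],"spin":-0.13,"gripper":4.4},{"translation":[0.03,0,0],"spin":-0.13,"gripper":4.4},{"translation":[0.03,0,0],"spin":-0.13,"gripper":4.4},{"translation":[0.03,0,0],"spin":-0.13,"gripper":4.4},{"translation":[0.03,0,0],"spin":-0.13,"gripper":4.4},{"translation":[0.03,0,0],"spin":-0.13,"gripper":4.4},{"translation":[0.03,0,0],"spin":-0.13,"gripper":4.4},{"translation":[0.03,0,0],"spin":-0.13,"gripper":4.4}]'
python3 -m pendant '[{"translation":[0,0,0],"spin":0,"gripper":4.4},{"translation":[0,0,0],"spin":0,"gripper":6.5},{"translation":[0,0,0],"spin":0,"gripper":8.5},{"translation":[0,0,0],"spin":0,"gripper":8.5},{"translation":[0,0,-3],"spin":0,"gripper":8.5},{"translation":[0,0,-5],"spin":0,"gripper":8.5},{"translation":[0,0,-5],"spin":0,"gripper":8.5},{"translation":[0,0,-5],"spin":0,"gripper":8.5}]'
python3 - <<'E'
from h import *
np.set_printoptions(precision=3,suppress=True)
s=bot.get_obs();print(s['joint_positions'],s['position'],s['orientation'])
for n in("top","side"): cv2.imwrite(f"pics/{n}1raw.png",bot.get_image(n)[:,:,::-1])
# bottle cork: amber mask top & side
for n,w in(("top",(205,150,232,185)),("side",(220,188,248,230))):
    im=cv2.imread(f"pics/{n}1raw.png");x0,y0,x1,y1=w
    hsv=cv2.cvtColor(im[y0:y1,x0:x1],cv2.COLOR_BGR2HSV)
    m=((hsv[...,0]<25)&(hsv[...,1]>90)&(hsv[...,2]>60)).astype(np.uint8)
    v,u=np.nonzero(m);print(n,u.min()+x0,u.max()+x0,v.min()+y0,v.max()+y0,len(u))
    for r in range(m.shape[0]):
        c=np.nonzero(m[r])[0]
        if len(c): print(r+y0,c.min()+x0,c.max()+x0,end=" | ")
    print()
a=cv2.imread("pics/top1raw.png")[145:195,195:265];b=cv2.imread("pics/top1raw.png")[120:185,265:365];c=cv2.imread("pics/side1raw.png")[180:235,205:265]
o=np.zeros((600,800,3),np.uint8);a=cv2.resize(a,None,fx=5,fy=5,interpolation=3-1);b=cv2.resize(b,None,fx=4,fy=4,interpolation=2);c=cv2.resize(c,None,fx=6,fy=6,interpolation=2)
o[:250,:350]=a;o[:260,400:800]=b;o[265:265+330,:360]=c;cv2.imwrite("pics/crop1.png",o)
E
```

```text
clock: 6.35
position: [539.6, -163.2, 45.5]
orientation: [[0.949, 0.315, -0.0], [0.315, -0.949, 0.001], [-0.0, -0.001, -1.0]]
contact_force: [1.9, 1.9, 2.5]
gripper_width: 44.0
grip_force: 3.7
clock: 7.15
position: [538.9, -163.3, 226.8]
orientation: [[0.95, 0.312, -0.001], [0.312, -0.95, 0.0], [-0.001, -0.001, -1.0]]
contact_force: [0.9, -1.0, 0.7]
gripper_width: 85.3
grip_force: 0.0
[-0.495  0.048  1.786 -0.     1.309  0.758] [ 538.915 -163.331  226.764] [[ 0.95   0.312 -0.001]
 [ 0.312 -0.95   0.   ]
 [-0.001 -0.001 -1.   ]]
top 206 221 160 177 207
160 213 213 | 161 210 217 | 162 209 218 | 163 208 219 | 164 207 220 | 165 207 221 | 166 206 221 | 167 206 221 | 168 206 221 | 169 206 221 | 170 206 221 | 171 207 221 | 172 207 220 | 173 208 220 | 174 209 219 | 175 209 218 | 176 213 215 | 177 218 218 | 
side 226 241 193 225 291
193 231 235 | 194 230 235 | 195 230 236 | 196 229 237 | 197 229 237 | 198 229 237 | 199 229 237 | 200 230 236 | 201 230 236 | 202 230 236 | 203 230 236 | 204 229 239 | 205 228 240 | 206 227 240 | 207 226 241 | 208 226 241 | 209 226 241 | 210 226 241 | 211 226 241 | 212 226 241 | 213 227 240 | 214 228 239 | 215 229 238 | 216 231 235 | 220 241 241 | 221 227 241 | 222 227 240 | 223 228 240 | 224 229 239 | 225 231 237 |
```

View pics/crop1.png

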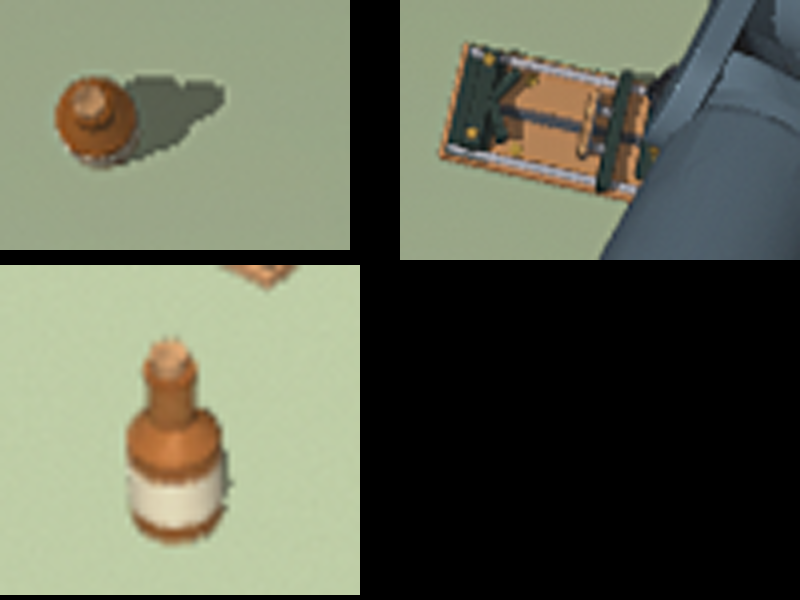

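The bottle is upright: cork at top px (213,165) and side px (233,194.7). The jaw is now wide open.

```bash
python3 - <<'E'
from h import *
np.set_printoptions(precision=2,suppress=True)
a=ray("top",213.2,165.2);b=ray("side",233.2,194.8)
p,e=tri(*a,*b);print("cork top",p,e)
print("top-plane117",plane("top",213.2,165.2,117),"side",plane("side",233.2,194.8,117))
# foot: side front-bottom, body shoulder: top-view body circle centre (213.5,168.6) at z~62
print("body",plane("top",213.8,168.5,62),"side body mid",plane("side",233.7,209.7,62))
s=bot.get_obs();R=s["orientation"];t=(plane("top",213.2,165.2,117)+plane("side",233.2,194.8,117))/2
print("target",t,"tool cm",R.T@(t-s["position"])/10, "hyp",np.hypot(t[0],t[1]))
E
```

```text
cork top [493.96 212.22 110.05] 1.6751589395088764
top-plane117 [491.98 211.41 117.  ] side [490.82 219.24 117.  ]
body [491.12 213.36  62.  ] side body mid [487.43 226.47  62.  ]
target [491.4  215.33 117.  ] tool cm [  6.85 -37.93  11.36] hyp 536.50514793544
```

```bash
python3 -m pendant '[{"translation":[0.8,-4.7,0],"spin":0,"gripper":8.5},{"translation":[0.8,-4.7,0],"spin":0,"gripper":8.5},{"translation":[0.8,-4.7,0],"spin":0,"gripper":8.5},{"translation":[0.8,-4.7,0],"spin":0,"gripper":8.5},{"translation":[0.8,-4.7,0],"spin":0,"gripper":8.5},{"translation":[0.8,-4.7,0],"spin":0,"gripper":8.5},{"translation":[0.8,-4.7,0],"spin":0,"gripper":8.5},{"translation":[0.8,-4.5,0],"spin":0,"gripper":8.5}]'
python3 -m pendant '[{"translation":[0,0,0],"spin":0,"gripper":8.5},{"translation":[0,0,0],"spin":0,"gripper":8.5}]'
python3 - <<'E'
from h import *
np.set_printoptions(precision=2,suppress=True)
T=wristT();s=bot.get_obs();im=bot.get_image("wrist")[:,:,::-1];cv2.imwrite("pics/w4.png",cv2.resize(im,(800,600),interpolation=2))
print(s["position"],proj("wrist",[492,212.5,117],T=T)/.64,proj("wrist",[492,212.5,2],T=T)/.64);np.save("T4.npy",T)
E
```

```text
clock: 8.05
position: [482.1, 213.4, 224.6]
orientation: [[0.95, 0.312, -0.001], [0.312, -0.95, -0.0], [-0.001, 0.0, -1.0]]
contact_force: [0.2, 0.3, -0.2]
gripper_width: 84.9
grip_force: 0.0
clock: 8.25
position: [482.5, 212.2, 224.5]
orientation: [[0.949, 0.315, -0.001], [0.315, -0.949, -0.001], [-0.001, 0.0, -1.0]]
contact_force: [0.5, -0.9, 0.0]
gripper_width: 84.8
grip_force: 0.0
[482.55 212.24 224.53] [401.02 280.26] [399.69 250.03]
```

View pics/w4.png

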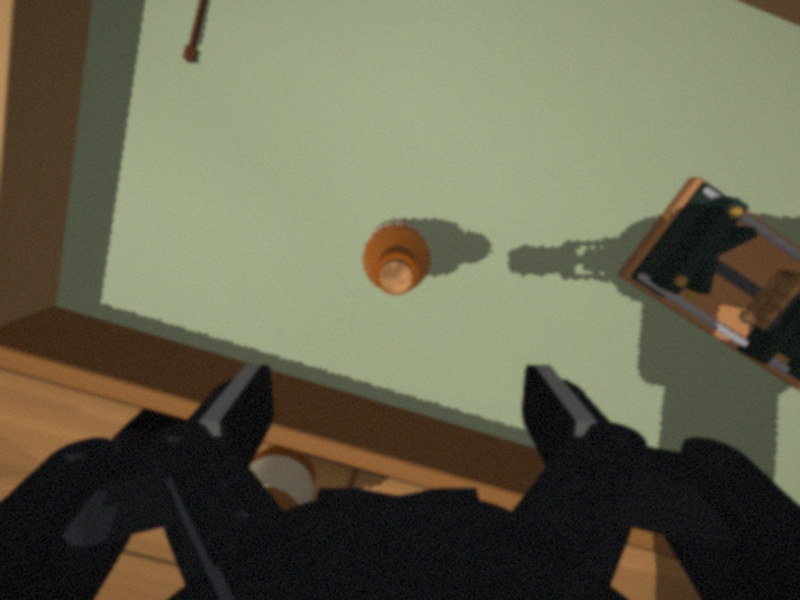

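The cork is at (397,274), close to the prediction and offset about +12 mm along tool x. Descending on the neck.

```bash
python3 -m pendant '[{"translation":[1.15,0.07,1],"spin":0,"gripper":8.5},{"translation":[0,0,4],"spin":0,"gripper":8.5},{"translation":[0,0,4],"spin":0,"gripper":8.5},{"translation":[0,0,3.7],"spin":0,"gripper":7},{"translation":[0,0,2.5],"spin":0,"gripper":6},{"translation":[0,0,0],"spin":0,"gripper":4.5},{"translation":[0,0,0],"spin":0,"gripper":3.5},{"translation":[0,0,0],"spin":0,"gripper":3.2}]' 30
python3 -m pendant '[{"translation":[0,0,0],"spin":0,"gripper":2.6},{"translation":[0,0,0],"spin":0,"gripper":2.2},{"translation":[0,0,0],"spin":0,"gripper":2.0},{"translation":[0,0,0],"spin":0,"gripper":2.0}]'
```

```text
clock: 9.1
position: [496.1, 214.3, 75.3]
orientation: [[0.95, 0.312, 0.004], [0.312, -0.95, 0.001], [0.004, 0.0, -1.0]]
contact_force: [0.4, -0.4, -0.3]
gripper_width: 31.9
grip_force: 0.0
clock: 9.5
position: [495.8, 215.0, 75.2]
orientation: [[0.95, 0.314, 0.004], [0.314, -0.95, 0.001], [0.004, 0.001, -1.0]]
contact_force: [0.1, 0.5, 6.5]
gripper_width: 24.4
grip_force: 31.4
```

```bash
python3 -m pendant '[{"translation":[0,0,-1],"spin":0,"gripper":2.0},{"translation":[0,0,-3],"spin":0,"gripper":2.0},{"translation":[0,0,-3],"spin":0,"gripper":2.0},{"translation":[0,0,-3],"spin":0,"gripper":2.0},{"translation":[0,0,0],"spin":0,"gripper":2.0}]'
python3 - <<'E'
from h import *
np.set_printoptions(precision=2,suppress=True)
s=bot.get_obs();R=s["orientation"]
d=np.array([np.cos(np.radians(77.6)),np.sin(np.radians(77.6)),0]);t=np.array([539.2,-161,0])+119.5*d
print(s["position"],s["grip_force"],s["contact_force"],t,R.T@(t-s["position"])/10)
E
```

```text
clock: 10.0
position: [496.9, 215.2, 178.2]
orientation: [[0.95, 0.314, 0.009], [0.314, -0.95, 0.002], [0.009, 0.001, -1.0]]
contact_force: [0.8, -0.0, -0.9]
gripper_width: 23.7
grip_force: 31.0
[496.89 215.25 178.19] 30.9571373462677 [ 0.81 -0.04 -0.93] [564.86 -44.29   0.  ] [-1.84 26.75 17.83]
```

```bash
python3 -m pendant '[{"translation":[-0.1,1.5,0],"spin":0,"gripper":2.0},{"translation":[-0.3,4,0],"spin":0,"gripper":2.0},{"translation":[-0.3,4.3,0],"spin":0,"gripper":2.0},{"translation":[-0.3,4.3,0],"spin":0,"gripper":2.0},{"translation":[-0.3,4.3,0],"spin":0,"gripper":2.0},{"translation":[-0.3,4.3,0],"spin":0,"gripper":2.0},{"translation":[-0.2,3,0],"spin":0,"gripper":2.0},{"translation":[0,1,0],"spin":0,"gripper":2.0}]'
python3 -m pendant '[{"translation":[0,0,0],"spin":0,"gripper":2.0},{"translation":[0,0,0],"spin":0,"gripper":2.0}]'
python3 - <<'E'
from h import *
np.set_printoptions(precision=2,suppress=True)
s=bot.get_obs();R=s["orientation"];T=wristT();im=bot.get_image("wrist")[:,:,::-1]
im2=bot.get_image("top")[:,:,::-1]; im3=bot.get_image("side")[:,:,::-1]
cv2.imwrite("pics/s5raw.png",im3);cv2.imwrite("pics/t5raw.png",im2);cv2.imwrite("pics/w5raw.png",im);np.save("T5.npy",T)
o=np.zeros((600,800,3),np.uint8);o[:300,:400]=cv2.resize(im,(400,300),interpolation=3);o[:300,400:]=cv2.resize(im2[120:180,265:345],(400,300),interpolation=2);o[300:,:400]=cv2.resize(im3[115:190,210:310],(400,300),interpolation=2)
cv2.imwrite("pics/v5.png",o)
t=np.array([564.9,-44.3,0]);print(s["position"],R.T@(t-s["position"])/10,R[:,2])
E
```

```text
clock: 10.8
position: [559.8, -47.8, 170.9]
orientation: [[0.951, 0.31, -0.004], [0.31, -0.951, 0.0], [-0.004, -0.002, -1.0]]
contact_force: [0.1, 0.9, -1.8]
gripper_width: 23.8
grip_force: 30.8
clock: 11.0
position: [559.8, -43.8, 171.9]
orientation: [[0.95, 0.314, -0.003], [0.314, -0.95, 0.001], [-0.002, -0.002, -1.0]]
contact_force: [0.2, 0.8, -1.4]
gripper_width: 23.9
grip_force: 30.8
[559.81 -43.82 171.88] [ 0.51  0.24 17.19] [-0.  0. -1.]
```

View pics/v5.png

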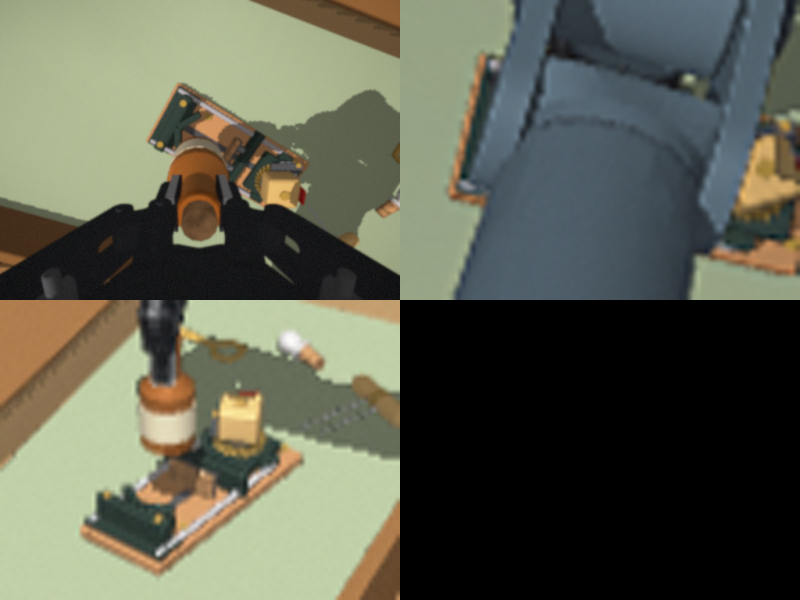

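The bottle hangs upright over the bed with the V to its left. In the wrist panel the bed corners are TL (180,84), TR (309,160) and BL (148,147). I'll cross-check the seat from these.

```bash
python3 - <<'E'
from h import *
np.set_printoptions(precision=1,suppress=True)
T=np.load("T5.npy");im=cv2.imread("pics/w5raw.png")
f=lambda c,z:plane("wrist",c[0]*1.28,c[1]*1.28,z,T=T)
TL,TR,BL=[f(c,16) for c in((180,84),(309,160),(148,147))]
print(TL,TR,BL,np.linalg.norm(TL-TR),np.linalg.norm(TL-BL))
d=(TL-TR)/np.linalg.norm(TL-TR);print(np.degrees(np.arctan2(d[1],d[0])))
d=np.array([np.cos(np.radians(77.6)),np.sin(np.radians(77.6)),0]);m=(TL+BL)/2;print("seat34.5 from back edge",m-(99-34.5)*d,"n",m)
print("knob-based back edge mid",np.array([539.2,-161,0])+184*d)
E
```

```text
[623.7   3.6  16. ] [ 580.1 -210.6   16. ] [524.4  22.6  16. ] 218.591510609102 101.06545682887472
78.49577328864362
seat34.5 from back edge [560.2 -49.9  16. ] n [574.1  13.1  16. ]
knob-based back edge mid [578.7  18.7   0. ]
```

```bash
python3 -m pendant '[{"translation":[0.36,0.25,0],"spin":0,"gripper":2.0},{"translation":[0,0,2],"spin":0,"gripper":2.0},{"translation":[0,0,2],"spin":0,"gripper":2.0},{"translation":[0,0,2],"spin":0,"gripper":2.0},{"translation":[0,0,1],"spin":0,"gripper":2.0},{"translation":[0,0,0.5],"spin":0,"gripper":2.0},{"translation":[0,0,0],"spin":0,"gripper":2.0},{"translation":[0,0,0],"spin":0,"gripper":2.0}]'
python3 -m pendant '[{"translation":[0,0,0.3],"spin":0,"gripper":2.0},{"translation":[0,0,0.2],"spin":0,"gripper":2.0},{"translation":[0,0,0],"spin":0,"gripper":2.0},{"translation":[0,0,0],"spin":0,"gripper":2.0}]'
```

```text
clock: 11.95
position: [565.7, -45.8, 99.2]
orientation: [[0.95, 0.314, 0.001], [0.314, -0.95, -0.0], [0.001, 0.001, -1.0]]
contact_force: [-0.4, 0.1, -1.5]
gripper_width: 24.0
grip_force: 30.8
clock: 12.35
position: [565.1, -45.8, 93.3]
orientation: [[0.95, 0.313, 0.0], [0.313, -0.95, 0.0], [0.0, -0.0, -1.0]]
contact_force: [1.0, 0.0, -1.9]
gripper_width: 24.2
grip_force: 30.8
```

```bash
python3 -m pendant '[{"translation":[0,0,0.2],"spin":0,"gripper":2.0},{"translation":[0,0,0.1],"spin":0,"gripper":2.0},{"translation":[0,0,0],"spin":0,"gripper":2.0},{"translation":[0,0,0],"spin":0,"gripper":2.0}]'
python3 -m pendant '[{"translation":[0,0,0.1],"spin":0,"gripper":2.0},{"translation":[0,0,0],"spin":0,"gripper":2.0},{"translation":[0,0,0],"spin":0,"gripper":2.0}]'
```

```text
clock: 12.75
position: [565.0, -45.8, 90.2]
orientation: [[0.95, 0.313, -0.0], [0.313, -0.95, 0.0], [-0.0, -0.0, -1.0]]
contact_force: [0.4, -0.3, -2.0]
gripper_width: 24.5
grip_force: 30.8
clock: 13.05
position: [565.1, -45.8, 89.3]
orientation: [[0.95, 0.313, 0.0], [0.313, -0.95, -0.0], [0.0, 0.0, -1.0]]
contact_force: [0.1, -0.5, -1.0]
gripper_width: 24.0
grip_force: 30.8
```

```bash
python3 -m pendant '[{"translation":[0,0,0.1],"spin":0,"gripper":2.0},{"translation":[0,0,0],"spin":0,"gripper":2.0},{"translation":[0,0,0],"spin":0,"gripper":2.0}]'
python3 -m pendant '[{"translation":[0,0,0.1],"spin":0,"gripper":2.0},{"translation":[0,0,0],"spin":0,"gripper":2.0},{"translation":[0,0,0],"spin":0,"gripper":2.0}]'
```

```text
clock: 13.35
position: [565.5, -45.7, 89.3]
orientation: [[0.95, 0.313, 0.001], [0.313, -0.95, 0.0], [0.001, 0.0, -1.0]]
contact_force: [-2.5, 2.3, 4.5]
gripper_width: 24.4
grip_force: 31.5
clock: 13.65
position: [565.9, -45.7, 89.3]
orientation: [[0.95, 0.314, 0.001], [0.314, -0.95, 0.0], [0.001, 0.0, -1.0]]
contact_force: [-4.9, 1.6, 11.8]
gripper_width: 24.2
grip_force: 32.3
```

```bash
python3 -m pendant '[{"translation":[0,0,-0.12],"spin":0,"gripper":2.2},{"translation":[0,0,0],"spin":0,"gripper":2.6},{"translation":[0,0,0],"spin":0,"gripper":3},{"translation":[0,0,0],"spin":0,"gripper":3.6},{"translation":[0,0,0],"spin":0,"gripper":5},{"translation":[0,0,0],"spin":0,"gripper":6.5},{"translation":[0,0,0],"spin":0,"gripper":7.5},{"translation":[0,0,0],"spin":0,"gripper":7.5}]'
python3 -m pendant '[{"translation":[0,0,-2],"spin":0,"gripper":7.5},{"translation":[0,0,-4],"spin":0,"gripper":7.5},{"translation":[0,0,-4],"spin":0,"gripper":8.5},{"translation":[0,0,-4],"spin":0,"gripper":8.5},{"translation":[0,0,0],"spin":0,"gripper":8.5}]'
python3 - <<'E'
from h import *
np.set_printoptions(precision=1,suppress=True)
s=bot.get_obs();T=wristT();im=bot.get_image("wrist")[:,:,::-1];cv2.imwrite("pics/w6raw.png",im);np.save("T6.npy",T)
s3=bot.get_image("side")[:,:,::-1];cv2.imwrite("pics/s6raw.png",s3)
print(s["position"],s["joint_positions"])
# bottle in side image: diff against pre-placement picture
hsv=cv2.cvtColor(s3,cv2.COLOR_BGR2HSV)
m=((hsv[...,2]>140)&(hsv[...,1]<70)).astype(np.uint8); m[:110]=0;m[200:]=0;m[:,:215]=0;m[:,300:]=0
n,l,st,c=cv2.connectedComponentsWithStats(m)
for i in range(1,n):
    if st[i,4]>15: print("white blob",st[i],c[i])
d=np.array([np.cos(np.radians(77.6)),np.sin(np.radians(77.6)),0])
for z,nm in((131,"corktop"),(16,"foot"),(45,"mid body")): print(nm,"side",proj("side",[565.5,-45.7,z]),"wrist",proj("wrist",[565.5,-45.7,z],T=T))
am=((hsv[...,0]<20)&(hsv[...,1]>140)&(hsv[...,2]>60))
for r in range(112,190,3):
    cc=np.nonzero(am[r,215:300])[0]
    if len(cc):print(r,cc+215)
E
```

```text
clock: 14.45
position: [565.1, -45.8, 88.5]
orientation: [[0.95, 0.313, -0.0], [0.313, -0.95, -0.0], [-0.0, 0.0, -1.0]]
contact_force: [0.7, 0.1, -0.8]
gripper_width: 74.9
grip_force: 0.0
clock: 14.95
position: [568.6, -46.7, 235.8]
orientation: [[0.949, 0.314, 0.012], [0.314, -0.95, -0.004], [0.011, 0.007, -1.0]]
contact_force: [0.9, -0.4, 0.4]
gripper_width: 85.0
grip_force: 0.0
[568.6 -46.7 235.8] [-0.3  0.   1.8  0.   1.3  1. ]
white blob [ 215  110   85   90 4260] [257.  164.7]
white blob [252 163  17  14  39] [259.9 169.5]
corktop side [249.9 141.7] wrist [251.  193.2]
foot side [250.2 167.4] wrist [251.3 170.7]
mid body side [250.1 161.2] wrist [251.3 175. ]
112 [215 216 217 218 219 220 221 222 223 224 225 226 227 229 230 231 232 233
 234 235 236 237 238 239]
115 [216 217 218 219 220 221 222 223 224 225 226 227 228 229 230 231 232 233
 234 235 236 237]
118 [215 216 217 218 219 220 221 222 223 224 225 226 227 228 229 230 231 232
 233]
121 [215 216 217 218 219 221 222 223 224 225 226 227 229 230]
124 [215 216 217 218 219 220 221 222 223 224 225 226 227]
127 [215 216 217 218 219 221 222 223 224]
130 [215 216 217 218 219 220 221]
133 [215 216 217 218]
136 [215]
145 [247 248 253 254]
148 [248 249 250 251 252 253]
151 [248 249 250 251 252 253]
154 [245 246 247 248 249 250 251 252 253 254 255 256]
157 [245 246 247 248 249 250 251 252 253 254 255 256 257]
160 [246 247 248 249 250 251 252 253 254]
169 [254 255 256]
184 [299]
187 [297 298 299]
```

The bottle is upright, with neck and body both centred at side column ~250.5. Next I go to the knob for a plain-side grip.

```bash
python3 -m pendant '[{"translation":[-2.13,3.31,0],"spin":0,"gripper":8.5},{"translation":[-2.13,3.31,0],"spin":0,"gripper":8.5},{"translation":[-2.13,3.31,0],"spin":0,"gripper":8.5},{"translation":[0,0,0],"spin":-0.143,"gripper":8.5},{"translation":[0,0,1],"spin":-0.143,"gripper":8.5},{"translation":[0,0,1],"spin":-0.143,"gripper":8.5},{"translation":[0,0,1],"spin":-0.143,"gripper":8.5},{"translation":[0,0,1],"spin":-0.143,"gripper":8.5}]' 20
python3 -m pendant '[{"translation":[0,0,1],"spin":-0.143,"gripper":8.5},{"translation":[0,0,1],"spin":-0.143,"gripper":8.5},{"translation":[0,0,1],"spin":-0.143,"gripper":8.5},{"translation":[0,0,1],"spin":-0.143,"gripper":8.5},{"translation":[0,0,1],"spin":-0.143,"gripper":8.5},{"translation":[0,0,1],"spin":-0.143,"gripper":8.5},{"translation":[0,0,0],"spin":0,"gripper":8.5},{"translation":[0,0,0],"spin":0,"gripper":8.5}]'
python3 - <<'E'
from h import *
np.set_printoptions(precision=2,suppress=True)
s=bot.get_obs();R=s["orientation"];T=wristT();im=bot.get_image("wrist")[:,:,::-1];cv2.imwrite("pics/w7raw.png",im)
h=cv2.cvtColor(im,cv2.COLOR_BGR2HSV);print(s["position"],np.degrees(np.arctan2(R[1,1],R[0,1])),s["joint_positions"][5])
pc=proj("wrist",[539.2,-161,78],T=T);print("pred knob",pc, h[int(pc[1]),int(pc[0])])
m=((abs(h[...,0].astype(int)-20)<7)&(h[...,1]>80)&(h[...,2]>150)).astype(np.uint8)
mm=np.zeros_like(m);x,y=pc.astype(int);mm[max(0,y-60):y+60,x-60:x+60]=m[max(0,y-60):y+60,x-60:x+60]
n,l,st,c=cv2.connectedComponentsWithStats(cv2.morphologyEx(mm,cv2.MORPH_OPEN,np.ones((5,5))))
for i in range(1,n):
    if st[i,4]>100:
        r=cv2.minAreaRect(np.argwhere(l==i)[:,::-1].astype(np.float32));print(st[i],c[i],r,R.T@(plane("wrist",*r[0],78,T=T)-s["position"]))
E
```

```text
clock: 15.85
position: [534.3, -159.5, 185.7]
orientation: [[0.507, 0.862, -0.004], [0.862, -0.507, 0.002], [-0.0, -0.004, -1.0]]
contact_force: [-0.2, -0.8, 0.0]
gripper_width: 85.1
grip_force: 0.0
clock: 16.65
position: [534.7, -159.7, 127.1]
orientation: [[-0.313, 0.95, -0.002], [0.95, 0.313, 0.001], [0.002, -0.002, -1.0]]
contact_force: [1.1, -0.7, -0.8]
gripper_width: 85.0
grip_force: 0.0
[ 534.66 -159.66  127.15] 18.223188645721606 -0.8114160056087253
pred knob [259.87 212.45] [ 19 162 168]
[ 235  184   51   52 2477] [259.61 209.72] ((260.0, 209.5), (51.0, 50.0), 90.0) [-0.43  4.08 49.14]
```

```bash
python3 -m pendant '[{"translation":[-0.15,0.4,1],"spin":0,"gripper":8.5},{"translation":[0,0,2],"spin":0,"gripper":7.5},{"translation":[0,0,2],"spin":0,"gripper":7},{"translation":[0,0,2],"spin":0,"gripper":6.5},{"translation":[0,0,1.1],"spin":0,"gripper":6},{"translation":[0,0,0],"spin":0,"gripper":5},{"translation":[0,0,0],"spin":0,"gripper":4.3},{"translation":[0,0,0],"spin":0,"gripper":4.2}]' 20
python3 -m pendant '[{"translation":[0,0,0],"spin":0,"gripper":3.8},{"translation":[0,0,0],"spin":0,"gripper":3.8},{"translation":[0,0,0],"spin":0,"gripper":3.8}]' 40
python3 -c "
from h import *
np.set_printoptions(precision=3,suppress=True)
s=bot.get_obs();print(s['torque'],s['contact_force'],s['grip_force'],s['gripper_width'],s['position'])"
```

```text
clock: 17.5
position: [540.2, -160.6, 48.4]
orientation: [[-0.315, 0.949, 0.001], [0.949, 0.315, -0.001], [-0.001, 0.001, -1.0]]
contact_force: [-1.4, -0.7, -0.6]
gripper_width: 42.2
grip_force: 0.6
clock: 17.8
position: [539.4, -160.9, 48.7]
orientation: [[-0.316, 0.949, -0.001], [0.949, 0.316, -0.001], [-0.001, -0.002, -1.0]]
contact_force: [-5.2, -0.7, 3.3]
gripper_width: 39.4
grip_force: 41.0
[-0.255  0.905 -0.008] [-5.215 -0.652  3.329] 40.96372961997986 39.362549558590416 [ 539.42  -160.931   48.72 ]
```

```bash
cat > q.py <<'E'
from h import *
s=bot.get_obs();R=s["orientation"];yaw=np.degrees(np.arctan2(R[1,1],R[0,1]))
print("q~%.3f yaw %.2f Tz %.3f F %s grip %.1f w %.1f pos %s"%(np.radians(77.6-yaw),yaw,s["torque"][2],np.round(s["contact_force"],1),s["grip_force"],s["gripper_width"],np.round(s["position"],1)))
E
python3 -m pendant '[{"translation":[0,0,0],"spin":0.07,"gripper":3.8},{"translation":[0,0,0],"spin":0.07,"gripper":3.8},{"translation":[0,0,0],"spin":0,"gripper":3.8}]' >/dev/null; python3 q.py
python3 -m pendant '[{"translation":[0,0,0],"spin":0.07,"gripper":3.8},{"translation":[0,0,0],"spin":0.07,"gripper":3.8},{"translation":[0,0,0],"spin":0,"gripper":3.8}]' >/dev/null; python3 q.py
python3 -m pendant '[{"translation":[0,0,0],"spin":0.07,"gripper":3.8},{"translation":[0,0,0],"spin":0.07,"gripper":3.8},{"translation":[0,0,0],"spin":0,"gripper":3.8}]' >/dev/null; python3 q.py
```

```text
q~1.174 yaw 10.33 Tz -0.017 F [-5.5 -1.8  4.4] grip 41.0 w 39.2 pos [ 539.4 -160.9   48.7]
q~1.314 yaw 2.30 Tz -0.031 F [-5.4 -2.3  4.6] grip 41.0 w 39.6 pos [ 539.5 -160.9   48.7]
q~1.454 yaw -5.71 Tz -0.001 F [-5.4 -2.7  3.6] grip 41.0 w 39.3 pos [ 539.5 -160.9   48.7]
```

```bash

python3 -m pendant '[{"translation":[0,0,0],"spin":0.065,"gripper":3.8},{"translation":[0,0,0],"spin":0.065,"gripper":3.8},{"translation":[0,0,0],"spin":0,"gripper":3.8}]' >/dev/null; python3 q.py
python3 -m pendant '[{"translation":[0,0,0],"spin":0.065,"gripper":3.8},{"translation":[0,0,0],"spin":0.065,"gripper":3.8},{"translation":[0,0,0],"spin":0,"gripper":3.8}]' >/dev/null; python3 q.py
python3 -m pendant '[{"translation":[0,0,0],"spin":0.065,"gripper":3.8},{"translation":[0,0,0],"spin":0.065,"gripper":3.8},{"translation":[0,0,0],"spin":0,"gripper":3.8}]' >/dev/null; python3 q.py
```

```text
q~1.584 yaw -13.17 Tz -0.031 F [-5.2 -1.6  4.9] grip 41.0 w 39.3 pos [ 539.5 -160.9   48.7]
q~1.714 yaw -20.61 Tz -0.050 F [-4.5 -1.3  3.4] grip 41.0 w 39.5 pos [ 539.5 -160.9   48.7]
q~1.844 yaw -28.07 Tz 0.011 F [-4.7 -1.   3. ] grip 41.0 w 39.5 pos [ 539.6 -160.9   48.7]
```

```bash

python3 -m pendant '[{"translation":[0,0,0],"spin":0.065,"gripper":3.8},{"translation":[0,0,0],"spin":0,"gripper":3.8}]' >/dev/null; python3 q.py
python3 -m pendant '[{"translation":[0,0,0],"spin":0.065,"gripper":3.8},{"translation":[0,0,0],"spin":0,"gripper":3.8}]' >/dev/null; python3 q.py
python3 -m pendant '[{"translation":[0,0,0],"spin":0.065,"gripper":3.8},{"translation":[0,0,0],"spin":0,"gripper":3.8}]' >/dev/null; python3 q.py
python3 -m pendant '[{"translation":[0,0,0],"spin":0,"gripper":3.8}]' >/dev/null; python3 q.py
```

```text
q~1.909 yaw -31.78 Tz 0.023 F [-4.9 -1.   3.3] grip 41.0 w 39.3 pos [ 539.6 -160.9   48.7]
q~1.974 yaw -35.49 Tz 0.053 F [-5.  -1.6  2.4] grip 41.0 w 39.5 pos [ 539.6 -160.9   48.7]
q~2.039 yaw -39.21 Tz 0.088 F [-4.9 -1.8  3.9] grip 40.9 w 39.5 pos [ 539.6 -161.    48.7]
q~2.038 yaw -39.16 Tz 0.078 F [-4.7 -1.6  3.6] grip 41.0 w 39.1 pos [ 539.6 -161.    48.7]
```

Torque rises from q≈1.90 at the expected slope, so I want the click at 2.356 (≈14 N). I'll wind to just past it.

```bash

python3 -m pendant '[{"translation":[0,0,0],"spin":0.065,"gripper":3.8},{"translation":[0,0,0],"spin":0.065,"gripper":3.8},{"translation":[0,0,0],"spin":0,"gripper":3.8}]' 80 >/dev/null; python3 q.py
python3 -m pendant '[{"translation":[0,0,0],"spin":0.065,"gripper":3.8},{"translation":[0,0,0],"spin":0.065,"gripper":3.8},{"translation":[0,0,0],"spin":0,"gripper":3.8}]' >/dev/null; python3 q.py
python3 -m pendant '[{"translation":[0,0,0],"spin":0.05,"gripper":3.8},{"translation":[0,0,0],"spin":0.05,"gripper":3.8},{"translation":[0,0,0],"spin":0,"gripper":3.8}]' >/dev/null; python3 q.py
```

```text
q~2.169 yaw -46.65 Tz 0.120 F [-5.3 -1.6  3.9] grip 59.7 w 39.0 pos [ 539.6 -161.    48.8]
q~2.298 yaw -54.07 Tz 0.232 F [-4.7 -2.   3.8] grip 59.9 w 39.3 pos [ 539.6 -161.    48.8]
q~2.398 yaw -59.78 Tz 0.228 F [-5.7 -1.8  3.9] grip 60.0 w 39.4 pos [ 539.7 -161.    48.8]
```

```bash

python3 -m pendant '[{"translation":[0,0,0],"spin":0,"gripper":4.2},{"translation":[0,0,0],"spin":0,"gripper":5},{"translation":[0,0,0],"spin":0,"gripper":6.5},{"translation":[0,0,0],"spin":0,"gripper":8.5},{"translation":[0,0,-2],"spin":0,"gripper":8.5},{"translation":[0,0,-3],"spin":0,"gripper":8.5},{"translation":[0,0,-3.3],"spin":0,"gripper":8.5},{"translation":[0,0,0],"spin":0,"gripper":8.5}]' 20
python3 -m pendant '[{"translation":[0,0,0],"spin":0,"gripper":8.5},{"translation":[0,0,0],"spin":0,"gripper":8.5}]' >/dev/null
python3 q.py; python3 - <<'E'
from h import *
np.set_printoptions(precision=2,suppress=True)
s=bot.get_obs();R=s["orientation"];T=wristT();im=bot.get_image("wrist")[:,:,::-1];cv2.imwrite("pics/w8raw.png",im)
h=cv2.cvtColor(im,cv2.COLOR_BGR2HSV);pc=proj("wrist",[539.2,-161,78],T=T);print(pc)
for v in(150,130,170):
    m=((abs(h[...,0].astype(int)-20)<7)&(h[...,1]>80)&(h[...,2]>v)).astype(np.uint8)
    mm=np.zeros_like(m);x,y=pc.astype(int);mm[max(0,y-60):y+60,x-60:x+60]=m[max(0,y-60):y+60,x-60:x+60]
    n,l,st,c=cv2.connectedComponentsWithStats(cv2.morphologyEx(mm,cv2.MORPH_OPEN,np.ones((5,5))))
    for i in range(1,n):
        if st[i,4]>300: print(v,st[i],cv2.minAreaRect(np.argwhere(l==i)[:,::-1].astype(np.float32)))
s3=bot.get_image("side")[:,:,::-1];cv2.imwrite("pics/s8raw.png",s3);h=cv2.cvtColor(s3,cv2.COLOR_BGR2HSV)
am=((h[...,0]<20)&(h[...,1]>140)&(h[...,2]>60))
for r in range(139,185,3):
    cc=np.nonzero(am[r,230:265])[0]+230
    if len(cc):print(r,cc.min(),cc.max(),cc.mean())
E
```

```text
clock: 22.0
position: [543.0, -161.8, 135.9]
orientation: [[0.864, 0.503, 0.009], [0.503, -0.864, -0.005], [0.005, 0.008, -1.0]]
contact_force: [0.6, -0.3, 0.1]
gripper_width: 85.1
grip_force: 0.0
q~2.398 yaw -59.82 Tz -0.015 F [ 0.2  0.4 -0.3] grip 0.0 w 85.0 pos [ 539.  -159.8  129.1]
[255.6  208.47]
150 [ 229  183   51   50 1422] ((255.0068359375, 207.09210205078125), (47.3148193359375, 50.52823257446289), 85.76361083984375)
130 [ 229  182   52   51 1571] ((255.4897003173828, 206.3758544921875), (48.49856185913086, 51.737342834472656), 85.2363510131836)
170 [ 230  184   49   49 1262] ((254.65692138671875, 207.667236328125), (46.74272918701172, 48.563114166259766), 86.633544921875)
145 247 253 250.0
148 248 253 250.5
151 248 253 250.5
154 245 256 250.5
157 245 256 250.5
160 246 254 250.0
169 254 256 255.0
```

```bash

python3 -m pendant '[{"translation":[0,0,-4],"spin":0,"gripper":8.5},{"translation":[0,0,-4],"spin":0,"gripper":8.5},{"translation":[0,0,0],"spin":0,"gripper":8.5},{"translation":[0,0,0],"spin":0,"gripper":8.5},{"translation":[0,0,0],"spin":0,"gripper":8.5}]'
python3 -c "
from bench import bot
print(bot.finish_job())"
```

```text
clock: 22.8
position: [538.8, -159.7, 208.4]
orientation: [[0.864, 0.503, -0.003], [0.503, -0.864, 0.002], [-0.002, -0.003, -1.0]]
contact_force: [-0.3, -0.9, -0.0]
gripper_width: 84.8
grip_force: 0.0
the job is handed in; nothing more can be done
None
```

I handed the job in at 22.8 s. By my measurements the amber bottle stands upright in the V, held by the pawl at the second click after contact, at an estimated 12–14 N; the hand-in gave no verdict.

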